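# Level the two hedge trays on the balance

### The job

The balance holds three look-alike hedge blocks in the blue comb tray and one in the red tray, and each hides a different ballast. Find out by lifting which one block must go over to the red tray's empty bay for the balance to settle level, its needle at the red mark, and take that one across: set it down on the green mat and let go, take it again by its long sides, and lower it gently, without dropping it, lengthwise into the bay. Keep the blocks upright, leave the others standing lengthwise in their places, and do not disturb the clear box of leaves.

Things in the scene. Friction and masses are not known exactly. Their poses are not given: they have to be found in the camera images.
- needle (a joint): Dial needle of the two-tray balance, rad: 0 (at the red mark) when level, positive when the blue tray is heavier; stops about +-1.15. It is proportional to the load difference, about 0.12 rad per 60 g; damped, settles in about 1 s. Trays stay horizontal and each moves 8.3 mm per rad, blue down and red up. Within 0.1 rad counts as level.
- lane0 (a point): Floor point in mid-lane, outer lane of the blue comb tray (the one farthest from the red tray); rides with the tray. x along the lane, y across, z up. Lanes are 37 mm wide, 41 mm apart. Each lane starts with one block lengthwise. Clear partitions (44 mm tall, 50 long) flank every lane, so a block can be taken only by its ends, which stick out 5 mm; lane ends are open.
- lane1 (a point): Floor point in mid-lane, middle lane of the blue comb tray (41 mm towards the red tray from lane0); rides with the tray. x along the lane, y across, z up. Lanes are 37 mm wide, 41 mm apart.
- lane2 (a point): Floor point in mid-lane, inner lane of the blue comb tray (nearest the red tray); rides with the tray. x along the lane, y across, z up. Lanes are 37 mm wide, 41 mm apart.
- bay0 (a point): Floor centre of the inner bay of the red tray (nearest the blue tray; holds a block at the start); rides with the tray. x along the bay, y across, z up. Bays: 70 mm long between clear end walls (56 mm tall, 4 thick) and 36 mm wide between ribs 8 mm tall; beside the ribs 25 mm or so is free for a finger, so a block goes in only when held by its long sides.
- bay1 (a point): Floor centre of the outer bay of the red tray (empty at the start, 60 mm farther out); rides with the tray. x along the bay, y across, z up. Same size as bay0.
- hedge_a_center (a point): Hedge block, 60 mm long (x), 30 wide (y), 46 tall plus leafy bumps to 50: brown foot, green above. The four look alike but weigh about 60, 120, 180 and 240 g (within 3 %), one of each, not known which. Point: its centre, 23 mm above its underside; z up.
- hedge_b_center (a point): Hedge block, 60 mm long (x), 30 wide (y), 46 tall plus leafy bumps to 50: brown foot, green above. The four look alike but weigh about 60, 120, 180 and 240 g (within 3 %), one of each, not known which. Point: its centre, 23 mm above its underside; z up.
- hedge_c_center (a point): Hedge block, 60 mm long (x), 30 wide (y), 46 tall plus leafy bumps to 50: brown foot, green above. The four look alike but weigh about 60, 120, 180 and 240 g (within 3 %), one of each, not known which. Point: its centre, 23 mm above its underside; z up.
- hedge_d_center (a point): Hedge block, 60 mm long (x), 30 wide (y), 46 tall plus leafy bumps to 50: brown foot, green above. The four look alike but weigh about 60, 120, 180 and 240 g (within 3 %), one of each, not known which. Point: its centre, 23 mm above its underside; z up.
- mat_top (a point): Centre of the top face of a green square mat, 130 x 130 x 4 mm, fixed flat on the table; on the robot's left or right. z up.
- leaf_box_center (a point): Clear open box of loose leaves, 130 x 110 x 50 mm, on the other side of the table from the mat; centre, 25 mm up; a bystander, not to be disturbed (more than 30 mm counts)
Things that resemble listed ones, but are neither listed nor needed, are in the scene too. What is shaped like the part that bears hedge_d_center but orange is not meant.

How it is judged (in metres and radians):
On the way:
1. a hedge block stands on the green mat, let go of, wholly on it (centre within 55 mm of the mat's) (((horizontal distance between hedge_a_center and mat_top below 0.055 m and z of hedge_a_center in the frame of mat_top below 0.029 m and contact force between the fingers and hedge_a below 0.05 N and linear speed of hedge_a below 0.02 m/s) or (horizontal distance between hedge_b_center and mat_top below 0.055 m and z of hedge_b_center in the frame of mat_top below 0.029 m and contact force between the fingers and hedge_b below 0.05 N and linear speed of hedge_b below 0.02 m/s) or (horizontal distance between hedge_c_center and mat_top below 0.055 m and z of hedge_c_center in the frame of mat_top below 0.029 m and contact force between the fingers and hedge_c below 0.05 N and linear speed of hedge_c below 0.02 m/s) or (horizontal distance between hedge_d_center and mat_top below 0.055 m and z of hedge_d_center in the frame of mat_top below 0.029 m and contact force between the fingers and hedge_d below 0.05 N and linear speed of hedge_d below 0.02 m/s))), for 0.2 s.
At the end, for the whole second after the job is handed in: the needle rests at the level mark within 0.1 rad; every hedge block stands upright on the floor of a lane or a bay (centre within 20 mm along and 12 mm across in a lane, 10 mm in a bay), lengthwise within 0.25 rad, at rest (value of joint needle between -0.1 and 0.1 rad and velocity of joint needle between -0.15 and 0.15 rad/s and ((x of hedge_a_center in the frame of lane0 between -0.02 and 0.02 m and y of hedge_a_center in the frame of lane0 between -0.012 and 0.012 m and z of hedge_a_center in the frame of lane0 between 0.017 and 0.029 m) or (x of hedge_a_center in the frame of lane1 between -0.02 and 0.02 m and y of hedge_a_center in the frame of lane1 between -0.012 and 0.012 m and z of hedge_a_center in the frame of lane1 between 0.017 and 0.029 m) or (x of hedge_a_center in the frame of lane2 between -0.02 and 0.02 m and y of hedge_a_center in the frame of lane2 between -0.012 and 0.012 m and z of hedge_a_center in the frame of lane2 between 0.017 and 0.029 m) or (x of hedge_a_center in the frame of bay0 between -0.01 and 0.01 m and y of hedge_a_center in the frame of bay0 between -0.01 and 0.01 m and z of hedge_a_center in the frame of bay0 between 0.017 and 0.029 m) or (x of hedge_a_center in the frame of bay1 between -0.01 and 0.01 m and y of hedge_a_center in the frame of bay1 between -0.01 and 0.01 m and z of hedge_a_center in the frame of bay1 between 0.017 and 0.029 m)) and angle between each of hedge_a_center, hedge_b_center, hedge_c_center, hedge_d_center's own z axis and vertical below 0.12 rad and angle between the x axis of each of hedge_a_center, hedge_b_center, hedge_c_center, hedge_d_center and the x axis of bay0, either way round below 0.25 rad and linear speed of each of hedge_a, hedge_b, hedge_c, hedge_d below 0.02 m/s and ((x of hedge_b_center in the frame of lane0 between -0.02 and 0.02 m and y of hedge_b_center in the frame of lane0 between -0.012 and 0.012 m and z of hedge_b_center in the frame of lane0 between 0.017 and 0.029 m) or (x of hedge_b_center in the frame of lane1 between -0.02 and 0.02 m and y of hedge_b_center in the frame of lane1 between -0.012 and 0.012 m and z of hedge_b_center in the frame of lane1 between 0.017 and 0.029 m) or (x of hedge_b_center in the frame of lane2 between -0.02 and 0.02 m and y of hedge_b_center in the frame of lane2 between -0.012 and 0.012 m and z of hedge_b_center in the frame of lane2 between 0.017 and 0.029 m) or (x of hedge_b_center in the frame of bay0 between -0.01 and 0.01 m and y of hedge_b_center in the frame of bay0 between -0.01 and 0.01 m and z of hedge_b_center in the frame of bay0 between 0.017 and 0.029 m) or (x of hedge_b_center in the frame of bay1 between -0.01 and 0.01 m and y of hedge_b_center in the frame of bay1 between -0.01 and 0.01 m and z of hedge_b_center in the frame of bay1 between 0.017 and 0.029 m)) and ((x of hedge_c_center in the frame of lane0 between -0.02 and 0.02 m and y of hedge_c_center in the frame of lane0 between -0.012 and 0.012 m and z of hedge_c_center in the frame of lane0 between 0.017 and 0.029 m) or (x of hedge_c_center in the frame of lane1 between -0.02 and 0.02 m and y of hedge_c_center in the frame of lane1 between -0.012 and 0.012 m and z of hedge_c_center in the frame of lane1 between 0.017 and 0.029 m) or (x of hedge_c_center in the frame of lane2 between -0.02 and 0.02 m and y of hedge_c_center in the frame of lane2 between -0.012 and 0.012 m and z of hedge_c_center in the frame of lane2 between 0.017 and 0.029 m) or (x of hedge_c_center in the frame of bay0 between -0.01 and 0.01 m and y of hedge_c_center in the frame of bay0 between -0.01 and 0.01 m and z of hedge_c_center in the frame of bay0 between 0.017 and 0.029 m) or (x of hedge_c_center in the frame of bay1 between -0.01 and 0.01 m and y of hedge_c_center in the frame of bay1 between -0.01 and 0.01 m and z of hedge_c_center in the frame of bay1 between 0.017 and 0.029 m)) and ((x of hedge_d_center in the frame of lane0 between -0.02 and 0.02 m and y of hedge_d_center in the frame of lane0 between -0.012 and 0.012 m and z of hedge_d_center in the frame of lane0 between 0.017 and 0.029 m) or (x of hedge_d_center in the frame of lane1 between -0.02 and 0.02 m and y of hedge_d_center in the frame of lane1 between -0.012 and 0.012 m and z of hedge_d_center in the frame of lane1 between 0.017 and 0.029 m) or (x of hedge_d_center in the frame of lane2 between -0.02 and 0.02 m and y of hedge_d_center in the frame of lane2 between -0.012 and 0.012 m and z of hedge_d_center in the frame of lane2 between 0.017 and 0.029 m) or (x of hedge_d_center in the frame of bay0 between -0.01 and 0.01 m and y of hedge_d_center in the frame of bay0 between -0.01 and 0.01 m and z of hedge_d_center in the frame of bay0 between 0.017 and 0.029 m) or (x of hedge_d_center in the frame of bay1 between -0.01 and 0.01 m and y of hedge_d_center in the frame of bay1 between -0.01 and 0.01 m and z of hedge_d_center in the frame of bay1 between 0.017 and 0.029 m))); the robot touches nothing.
It fails at once if the leaf box is disturbed by more than 30 mm (distance of leaf_box_center from where it was at the start of the episode above 0.03 m).
It fails at once if a hedge block is tipped over (beyond about 45 degrees) (angle between any of hedge_a_center, hedge_b_center, hedge_c_center, hedge_d_center's own z axis and vertical above 0.8 rad).
It fails at once if a hedge block is dropped: it falls free, touching nothing, faster than 0.32 m/s (a fall of more than 5 mm) ((contact force between hedge_a and anything else below 0.05 N and linear speed of hedge_a above 0.32 m/s) or (contact force between hedge_b and anything else below 0.05 N and linear speed of hedge_b above 0.32 m/s) or (contact force between hedge_c and anything else below 0.05 N and linear speed of hedge_c above 0.32 m/s) or (contact force between hedge_d and anything else below 0.05 N and linear speed of hedge_d above 0.32 m/s)).
It also fails if it takes over 72 s, if anything falls off the work surface, if the arm or the gripper's body presses on something with over 40 N, if the wrist force passes 120 N, or if a joint passes its speed limit or range.

### The arm

A 7-joint arm with a two-finger parallel gripper is mounted at the origin on the work surface. World frame = base frame: x ahead of the robot, y to its left, z up, the work surface at z = 0. Lengths are in mm, angles in rad, forces in N, time in s.
With the tool pointing down it reaches from about 400 to 850 mm from the base axis. Payload 4.5 kg.
Tool frame: the origin (TCP) lies at the very end of the fingers, on their centre line; the grasp point (between the pads) lies 19 mm behind it; z points along the fingers, y is the direction in which the jaws open and shut (so a half turn about z gives the same grasp; the last joint's range is limited). The gripper opens to 88 mm and grips with 3 to 60 N. Pads are 18 mm wide; open, the fingers measure 123 mm over their backs; the gripper's body (75 mm by 187 mm) begins 45 mm behind the grasp point.
Start: joints at [-1.232, 0.689, -0.195, 1.565, 0.157, 0.902, -0.215], TCP at [187.545, 596.225, 200.643] pointing down, gripper open.
Joint ranges: [-3.01, 3.01], [-0.46, 2.08], [-1.47, 1.51], [0.13, 2.56], [-1, 4.14], [0.04, 2.09], [-2.66, 2.66]. Speed limits (rad/s): [2.57, 2.57, 3.14, 3.14, 3.14, 3.14, 3.14].

### API

Orientations are given as a rotation vector (axis times angle).
In Python, from plant import ctrl gives the robot as it stands. The module is installed in compiled form; this text tells all that it offers.
- The arm moves only by the tool jog_arm, never from a script. Its argument "commands" is one flat list of numbers, 7 for each row, row after row: the turn, a rotation vector about the tool's x, y, z in rad, then the shift along the tool's x, y, z in cm, then the opening in per cent of the stroke, from 0 (shut) to 100 (fully open). A call has 1 to 10 rows; each row is the pose to reach, as a shift and turn from the pose commanded when the call began, along the tool's axes at that moment; what a row does not reach only later rows make up. A row lasts 1/10 s, in which the tool goes at most 50 mm and 8.59 degrees, less where a joint would pass 70% of its speed; a pose out of reach is approached as far as the arm can. A call with a gripper value outside its range is refused whole. The fingers move at their own pace and stop on an object; "force" is the grip in N (left out, the last holds). Time passes only in rows, so rows that repeat a pose let the fingers close. It gives the time, the measured TCP pose, the force and the opening at its end, in the units of the state.
- ctrl.read_state(): the state, without advancing time (a new reading comes with each control period).
- ctrl.get_image(name): name is "scene" or "top" or "wrist"; returns a dict with "image" (420x560x3 uint8, red, green, blue), "z_map" (420x560 float32, mm along the optical axis (not along the pixel's ray), 0 where there is no reading), "mtx" (3x3 intrinsics, pixels), "k1" (the pictures are not rectified: a ray, as slopes to the right and down, at radius r is drawn at 1 + k1 r^2 times it, then the intrinsics apply), "rvec" (rotation vector, rad) and "tvec" (3), from world to camera coordinates, as OpenCV has them; the wrist camera has in their place "tool_from_camera" (4x4, takes a point from camera to tool coordinates, whose origin is the TCP and whose axes are the flange's). Camera axes: x right, y down, z forward; pixel columns grow to the right and rows downward; lengths in mm; the calibration is good to about 2 mm. A picture is of the moment at which its call begins: read the wrist's pose just before it.
- ctrl.job_done(): hands the job in, once; it reports no verdict.
Trained networks look in a picture, given as the dict that the camera call returned (one of the last four; its "shot" number tells which), for a name from the list of things; names that differ only in an ending like _2 or _b are one class to them, and where a whole thing is asked for, a point or a joint stands for the part that bears it (a point fixed in the world has none). Each returns a list of dicts, best first, with "score" (0 to 1); they miss things now and then, are a little off and sometimes report something else, mostly with a low value. They report only what shows in the picture. A call takes as long as a camera call. They do not tell look-alikes from the thing itself.
- ctrl.look_for(picture, query): "uv" ([column, row] in pixels, amid what is visible of it).
The state is a dict: "t": time; "joint_pos": joint angles; "qvel": joint speeds; "joint_torque": joint torques, N m; "tcp_pos": TCP position; "tool_rot": TCP orientation; "wrist_force": force on the tool from outside, world axes, zero at the start; "ft_torque": the same for the moment, N m; "finger_gap": finger opening in mm.
Only numpy, scipy, OpenCV 4.12 (cv2) and the standard library are available. Lean on these libraries where they do the work, as an engineer would, in place of code of your own. Each camera call takes 0.05 s, during which the arm holds its last target. There are 200 camera calls.

## Working session

There is one attempt and no reset: what is moved stays moved. The work goes in short steps, Python scripts to look and compute and a tool call to move; the robot and the scene stay as the last step left them, time stands still between calls to the robot, and variables do not carry over. Pictures are saved under pics/ and viewed, about 8 in all and at most 12, crops included, and the job is handed in when it is done.

Besides the shell and the picture viewer there is one more tool, called after "Emit:" by a JSON object that holds its "method" and its "body". jog_arm: Moves the arm, as the interface text tells. Its arguments: {"type":"object","properties":{"commands":{"type":"array","items":{"type":"number"}},"force":{"type":"number"}},"required":["commands"]}

```bash
mkdir -p pics; cat > h.py <<'E'
import numpy as np, cv2
from plant import ctrl
from scipy.spatial.transform import Rotation as R
def save(p,n,crop=None,s=1):
    im=p["image"][:,:,::-1]
    if crop: im=im[crop[1]:crop[3],crop[0]:crop[2]]
    cv2.imwrite("pics/"+n,cv2.resize(im,None,fx=s,fy=s,interpolation=cv2.INTER_CUBIC))
def pose(p,st=None):
    if "rvec" in p:
        M=R.from_rotvec(np.ravel(p["rvec"])).as_matrix();t=np.ravel(p["tvec"]);return M.T,-M.T@t
    T=np.array(p["tool_from_camera"]);A=R.from_rotvec(st["tool_rot"]).as_matrix()
    return A@T[:3,:3],A@T[:3,3]+np.array(st["tcp_pos"])
def ray(p,u,v):
    K=p["mtx"];d=np.array([(u-K[0][2])/K[0][0],(v-K[1][2])/K[1][1]]);x=d.copy()
    for _ in range(10): x=d/(1+p["k1"]*(x@x))
    return np.array([x[0],x[1],1.])
def onz(p,u,v,z,st=None):
    A,o=pose(p,st);d=A@ray(p,u,v);return o+d*(z-o[2])/d[2]
def depth(p,u,v,st=None):
    A,o=pose(p,st);z=p["z_map"][int(round(v)),int(round(u))];return o+A@ray(p,u,v)*z
def cloud(p,st=None):
    A,o=pose(p,st);h,w=p["z_map"].shape;K=np.array(p["mtx"])
    u,v=np.meshgrid(np.arange(w),np.arange(h));d=np.stack([(u-K[0,2])/K[0,0],(v-K[1,2])/K[1,1]],-1);x=d.copy()
    for _ in range(10): x=d/(1+p["k1"]*(x**2).sum(-1,keepdims=True))
    P=np.concatenate([x,np.ones((h,w,1))],-1)*p["z_map"][...,None]
    return P@A.T+o
E
python3 - <<'E'
from h import *
st=ctrl.read_state();print({k:np.round(v,3) for k,v in st.items()})
for n in ["top","scene"]:
    p=ctrl.get_image(n);save(p,n+"0.png",s=1.4);print(n,pose(p)[1].round(0))
    for q in ["needle","hedge_a_center","mat_top","leaf_box_center","lane0","bay1"]:
        for r in ctrl.look_for(p,q)[:6]:
            print(q,np.round(r["uv"],1),round(r["score"],2),depth(p,*r["uv"]).round(0))
E
```

```text
{'t': np.float64(0.0), 'joint_pos': array([-1.232,  0.69 , -0.194,  1.566,  0.157,  0.902, -0.215]), 'qvel': array([ 0.001, -0.   ,  0.   ,  0.   ,  0.   ,  0.001,  0.001]), 'joint_torque': array([ 2.0000e-03, -5.2758e+01, -1.2660e+00, -1.5342e+01, -5.3000e-02,
        6.0000e-03,  0.0000e+00]), 'tcp_pos': array([187.422, 595.523, 199.822]), 'tool_rot': array([-4.770e-01, -3.105e+00,  3.000e-03]), 'wrist_force': array([ 0.359, -0.651,  0.986]), 'ft_torque': array([-0.013,  0.02 , -0.019]), 'finger_gap': np.float64(88.028)}
top [400.   2. 948.]
hedge_a_center [231.7 179.9] 0.66 [574.  80. 135.]
mat_top [396.7 284.9] 0.67 [ 383. -265.    4.]
leaf_box_center [141.7 280.6] 0.92 [382. 270.  23.]
lane0 [211.8 195.4] 0.66 [546. 118. 121.]
bay1 [384.6 165.8] 0.85 [ 617. -218.   97.]
scene [ 850. -496.  767.]
needle [309.3 206.4] 0.45 [597. -23. 160.]
mat_top [149.9 286. ] 0.6 [ 384. -272.    5.]
mat_top [309.2 209.1] 0.2 [599. -26. 156.]
leaf_box_center [293.7 138. ] 0.57 [375. 267.  22.]
lane0 [331.3 193.1] 0.68 [601.  60. 127.]
bay1 [249.5 295.5] 0.56 [ 598. -213.   99.]
```

View pics/top0.png

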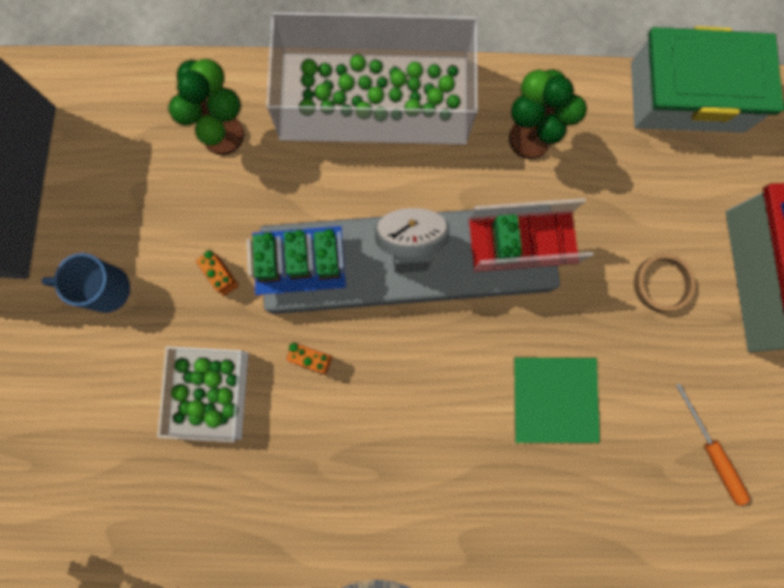

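View pics/scene0.png

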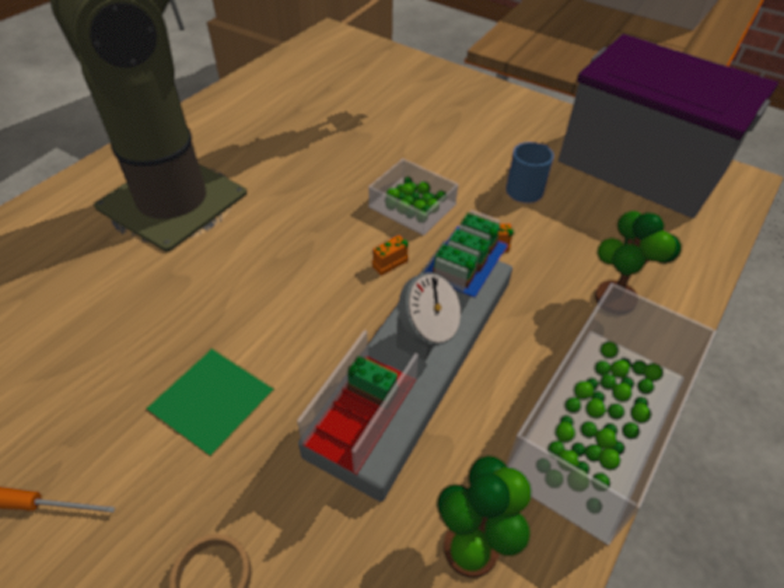

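The top view shows three blocks in the blue tray at about (189,183), (211,181) and (232,180) in raw pixels. The red tray's block is at (363,169), its empty bay at (397,167) and the mat at (397,285). The orange look-alikes at (154,194) and (221,256), and the potted plants and leaf boxes, are not wanted. Next I'll measure the layout and read the dial.

```bash
python3 - <<'E'
from h import *
p=ctrl.get_image("top");C=cloud(p);im=p["image"].astype(int)
g=(im[...,1]>im[...,0]*1.4)&(im[...,1]>im[...,2]*1.3)&(C[...,2]>95)&(C[...,2]<170)&(C[...,0]>500)&(C[...,0]<680)
n,l,s,c=cv2.connectedComponentsWithStats(g.astype(np.uint8))
def rect(m):
    P=C[m];q=cv2.minAreaRect(P[:,:2].astype(np.float32));return q,np.percentile(P[:,2],[10,50,90]).round(1),P[:,:2].mean(0).round(1)
for i in range(1,n):
    if s[i,4]>60: print(c[i].round(1),s[i,4],*rect(l==i))
cx=[]
b=(im[...,2]>im[...,0]*1.8)&(im[...,2]>60)&(C[...,0]>500)&(C[...,0]<680)&(C[...,1]<180)&(C[...,1]>20);print("blue",rect(b))
r=(im[...,0]>im[...,1]*2.5)&(C[...,0]>500)&(C[...,0]<700)&(C[...,1]>-280)&(C[...,1]<-80)&(C[...,2]>50);print("red",rect(r))
m=(im[...,1]>im[...,0]*1.6)&(C[...,2]<15)&(abs(C[...,0]-383)<100)&(abs(C[...,1]+268)<100);print("mat",rect(m))
gr=(abs(C[...,2]-60)<70)&(abs(im[...,0]-im[...,2])<25)&(C[...,2]>20)&(C[...,0]>480)&(C[...,0]<680)&(abs(C[...,1])<300)
for zz in range(20,100,5): print(zz,(gr&(abs(C[...,2]-zz)<2.5)).sum(),end=' ')
save(p,"topc.png",(165,125,435,240),2.9)
p=ctrl.get_image("scene");save(p,"dial.png",(270,180,345,260),7)
E
```

```text
[362.1 168.2] 503 ((601.7400512695312, -165.83987426757812), (58.64196014404297, 28.85506248474121), 5.632018089294434) [138.3 142.5 145.4] [ 600.5 -164.1]
[211.2 181.1] 466 ((574.4805908203125, 122.16978454589844), (56.926517486572266, 33.85691833496094), 7.001062393188477) [126.7 129.9 132.5] [572.3 118.7]
[232.6 181.2] 466 ((575.7630004882812, 78.87498474121094), (58.71689987182617, 28.095430374145508), 6.871875762939453) [126.9 129.9 132.4] [573.   78.3]
[188.6 183.3] 503 ((569.950927734375, 163.92982482910156), (58.26530075073242, 32.45419692993164), 4.926244735717773) [125.7 129.6 132.6] [567.4 161. ]
blue (((573.831298828125, 119.95695495605469), (89.92292785644531, 126.05669403076172), 5.878656387329102), array([ 81.8,  83.8, 125.8]), array([556.6, 116.5]))
red (((608.9619140625, -195.87533569335938), (63.094608306884766, 147.9508514404297), 5.756703853607178), array([ 94.4,  96.6, 102.2]), array([ 611.8, -202.9]))
mat (((381.6943359375, -266.031494140625), (124.68235778808594, 127.4344482421875), 0.8430494666099548), array([1.6, 3.8, 5.9]), array([ 381.3, -265.4]))
20 38 25 58 30 57 35 60 40 77 45 631 50 4815 55 246 60 12 65 9 70 11 75 13 80 20 85 47 90 47 95 50
```

View pics/topc.png

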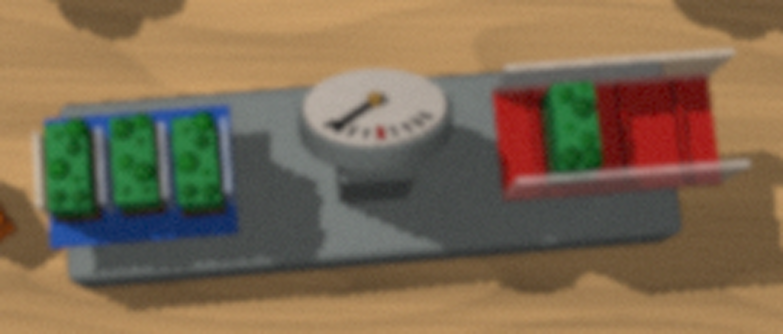

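```bash
cat >> h.py <<'E'
def dial(p,piv,tip,red,st=None):
    C=cloud(p,st);im=p["image"].astype(int)
    rr=int(max(6,np.hypot(tip[0]-piv[0],tip[1]-piv[1])))
    u,v=np.meshgrid(np.arange(560),np.arange(420))
    m=(np.hypot(u-piv[0],v-piv[1])<rr)&(p["z_map"]>0)&(im.min(-1)>120)
    P=C[m];c=np.median(P,0);n=np.array([0,0,1.]);
    for _ in range(4):
        U,S,V=np.linalg.svd(P-P.mean(0),full_matrices=False);n=V[2];c=P.mean(0);d=abs((P-c)@n);P=P[d<max(2,2*d.std())]
    A,o=pose(p,st)
    X=[]
    for q in (piv,tip,red):
        d=A@ray(p,*q);X.append(o+d*((c-o)@n)/(d@n))
    n=n*np.sign(n[2]);a,b=X[1]-X[0],X[2]-X[0]
    return np.arctan2(np.cross(b,a)@n,a@b),n.round(2),X[0].round(1),np.linalg.norm(a),np.linalg.norm(b)
E
python3 - <<'E'
from h import *
p=ctrl.get_image("top")
print(dial(p,(295,159.1),(279.5,168.8),(296.7,170.5)))
E
```

```text
(np.float64(-0.7860095798375331), array([0.7 , 0.07, 0.71]), array([615. , -38.1, 141.8]), np.float64(43.173196664285875), np.float64(40.200297301323104))
```

View pics/dial.png

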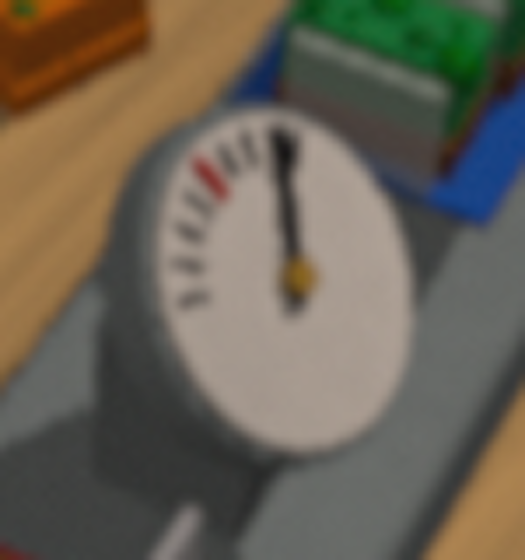

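```bash
cat >> h.py <<'E'
def go(xyz,yaw):
    "yaw: world angle (deg) of tool y; prints turn+shift (cm) row from current measured pose"
    st=ctrl.read_state();A=R.from_rotvec(st["tool_rot"]);th=np.radians(yaw)
    y=np.array([np.cos(th),np.sin(th),0]);z=np.array([0,0,-1.]);B=None
    for s in (1,-1):
        M=np.stack([np.cross(s*y,z),s*y,z],1);rv=(A.inv()*R.from_matrix(M)).as_rotvec()
        print("turn",rv.round(3),"shift",(A.inv().apply(np.array(xyz)-st["tcp_pos"])/10).round(2))
    print("t",st["t"],"tcp",np.round(st["tcp_pos"],1),"rot",np.round(st["tool_rot"],3),"F",np.round(st["wrist_force"],2),"gap",st["finger_gap"].round(1),"j",np.round(st["joint_pos"],2))
E
python3 - <<'E'
from h import *
go((573.5,121,200),5.7)
p=ctrl.get_image("scene")
print(dial(p,(312.4,219.3),(310.1,199.3),(300.3,205.6)))
E
```

```text
turn [ 0.    -0.     1.167] shift [-51.08 -33.75   0.06]
turn [ 0.     0.    -1.975] shift [-51.08 -33.75   0.06]Traceback (most recent call last):
  File "<stdin>", line 2, in <module>
  File "h.py", line 48, in go
    print("t",st["t"],"tcp",np.round(st["tcp_pos"],1),"rot",np.round(st["tool_rot"],3),"F",np.round(st["wrist_force"],2),"gap",st["finger_gap"].round(1),"j",np.round(st["joint_pos"],2))
                                                                                                                               ^^^^^^^^^^^^^^^^^^^^^^
AttributeError: 'float' object has no attribute 'round'
```

```bash
sed -i 's/st\["finger_gap"\].round(1)/round(float(st["finger_gap"]),1)/' h.py; python3 - <<'E'
from h import *
p=ctrl.get_image("scene")
print(dial(p,(312.4,219.3),(310.1,199.3),(300.3,205.6)))
E
```

```text
(np.float64(-0.8189436628934275), array([0.7 , 0.07, 0.71]), array([612.5, -34.1, 143.7]), np.float64(38.826420672650855), np.float64(37.21667811044952))
```

Emit:
{"method": "jog_arm", "body": {"commands": [0,0,1.167,-51.1,-33.75,0,100,0,0,1.167,-51.1,-33.75,0,100,0,0,1.167,-51.1,-33.75,0,100,0,0,1.167,-51.1,-33.75,0,100,0,0,1.167,-51.1,-33.75,0,100,0,0,1.167,-51.1,-33.75,0,100,0,0,1.167,-51.1,-33.75,0,100,0,0,1.167,-51.1,-33.75,0,100,0,0,1.167,-51.1,-33.75,0,100,0,0,1.167,-51.1,-33.75,0,100], "force": 30}}

```text
t: 1.9
tcp_pos: [504.0, 206.7, 200.8]
tool_rot: [2.108, 2.329, 0.001]
wrist_force: [1.3, 0.5, 0.2]
finger_gap: 88.0
```

```bash
python3 - <<'E'
from h import *
p=ctrl.get_image("scene")
for q in [(230,160),(248,150),(281,135),(284,155),(198,207),(190,237),(187,267),(192,298)]:
    d=dial(p,(312.4,219.3),(q[0]/7+270,q[1]/7+180),(300.3,205.6));print(q,round(d[0],3),d[3])
go((573.5,121,170),5.7)
E
```

```text
(230, 160) -0.248 36.833538392418674
(248, 150) -0.458 36.407973741587924
(281, 135) -0.823 38.863079541641696
(284, 155) -0.833 33.30328288123144
(198, 207) 0.265 37.76671872566201
(190, 237) 0.505 38.578446786351215
(187, 267) 0.716 39.74027695285047
(192, 298) 0.924 39.75511613070667
turn [ 0.006  0.007 -0.014] shift [-7.98  5.58  3.21]
turn [ 0.011 -0.01   3.128] shift [-7.98  5.58  3.21]
t 1.95 tcp [510.9 196.  201.2] rot [ 2.118  2.307 -0.   ] F [ 5.92 -4.74  0.69] gap 88.1 j [-0.51  0.58  0.09  1.82 -0.06  0.74 -0.3 ]
```

Emit:
{"method": "jog_arm", "body": {"commands": [0,0,0,0,0,0,100,0,0,0,0,0,0,100,0,0,0,0,0,0,100]}}

```text
t: 2.25
tcp_pos: [501.7, 210.2, 200.6]
tool_rot: [-2.104, -2.331, -0.001]
wrist_force: [0.5, 0.5, -0.4]
finger_gap: 88.3
```

```bash
python3 - <<'E'
from h import *
go((573.5,121,160),5.7)
E
```

```text
turn [-0.001 -0.001  0.003] shift [-9.61  6.24  4.04]
turn [ 2.000e-03 -1.000e-03 -3.139e+00] shift [-9.61  6.24  4.04]
t 2.25 tcp [501.7 210.2 200.6] rot [-2.104e+00 -2.331e+00 -1.000e-03] F [ 0.55  0.52 -0.4 ] gap 88.3 j [-0.53  0.58  0.08  1.82 -0.07  0.74 -0.31]
```

Emit:
{"method": "jog_arm", "body": {"commands": [0,0,0,-9.6,6.25,4,100,0,0,0,-9.6,6.25,4,100,0,0,0,-9.6,6.25,4,100,0,0,0,-9.6,6.25,4,100,0,0,0,-9.6,6.25,4,100]}}

```text
t: 2.75
tcp_pos: [573.6, 121.0, 160.5]
tool_rot: [-2.105, -2.33, -0.0]
wrist_force: [0.2, 0.4, -0.2]
finger_gap: 88.2
```

```bash
python3 - <<'E'
from h import *
st=ctrl.read_state();p=ctrl.get_image("wrist");save(p,"w1.png",s=1.2)
C=cloud(p,st);im=p["image"].astype(int)
g=(im[...,1]>im[...,0]*1.4)&(im[...,1]>im[...,2]*1.3)&(C[...,2]>110)&(C[...,2]<150)
n,l,s,c=cv2.connectedComponentsWithStats(g.astype(np.uint8))
for i in range(1,n):
    if s[i,4]>300:
        P=C[l==i];print(c[i].round(),s[i,4],cv2.minAreaRect(P[:,:2].astype(np.float32)),np.percentile(P[:,2],[10,50,90]).round(1))
go((573.5,121,92),5.7)
E
```

```text
[554.  54.] 455 ((743.1802978515625, 247.0203399658203), (8.686381340026855, 30.1142635345459), 19.097187042236328) [110.5 112.3 114.5]
[280. 161.] 3833 ((572.33740234375, 161.10855102539062), (60.87667465209961, 27.96180534362793), 5.550881385803223) [128.2 129.8 132.1]
[280. 219.] 3531 ((577.070556640625, 118.34961700439453), (59.51991653442383, 27.980554580688477), 6.381459712982178) [122.6 129.5 131.8]
[276. 271.] 3179 ((578.218505859375, 78.10102844238281), (61.43920135498047, 27.980674743652344), 6.660628795623779) [123.1 129.5 131.8]
turn [-0.001 -0.002  0.003] shift [-0.09  0.    6.88]
turn [ 3.000e-03 -1.000e-03 -3.138e+00] shift [-0.09  0.    6.88]
t 2.8 tcp [573.5 121.8 160.8] rot [-2.103e+00 -2.331e+00 -1.000e-03] F [ 0.59  0.73 -0.4 ] gap 88.1 j [-0.32  0.69  0.06  1.74 -0.06  0.72 -0.13]
```

View pics/w1.png

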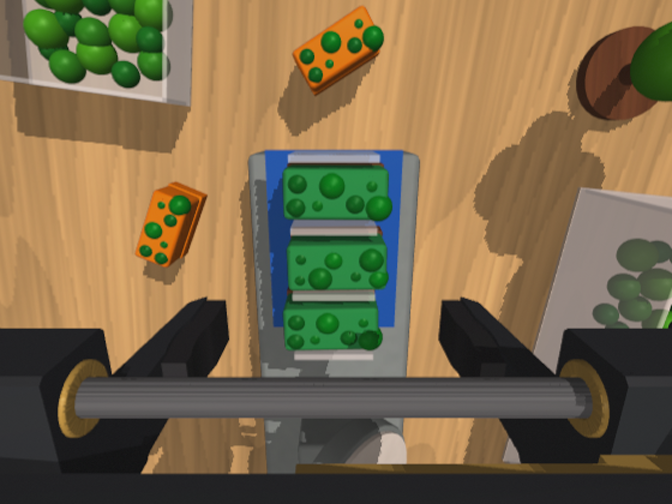

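Emit:
{"method": "jog_arm", "body": {"commands": [0,0,0,0.1,0.15,3.5,100,0,0,0,0.1,0.15,5.5,100,0,0,0,0.1,0.15,6.8,100,0,0,0,0.1,0.15,6.8,100,0,0,0,0.1,0.15,6.8,50,0,0,0,0.1,0.15,6.8,50,0,0,0,0.1,0.15,6.8,50,0,0,0,0.1,0.15,6.8,50,0,0,0,0.1,0.15,6.8,50], "force": 25}}

```text
t: 3.7
tcp_pos: [576.2, 119.9, 93.0]
tool_rot: [2.109, 2.328, 0.001]
wrist_force: [0.2, 0.1, -0.2]
finger_gap: 50.6
```

Emit:
{"method": "jog_arm", "body": {"commands": [0,0,0,0,0,-0.3,50,0,0,0,0,0,-0.8,50,0,0,0,0,0,-1.4,50,0,0,0,0,0,-1.8,50,0,0,0,0,0,-1.8,50,0,0,0,0,0,-1.8,50,0,0,0,0,0,-1.8,50,0,0,0,0,0,-1.8,50,0,0,0,0,0,-1.8,50,0,0,0,0,0,-1.8,50]}}

```text
t: 4.7
tcp_pos: [575.8, 120.0, 110.5]
tool_rot: [-2.109, -2.329, 0.0]
wrist_force: [0.2, 0.1, -0.2]
finger_gap: 44.1
```

```bash
python3 - <<'E'
from h import *
ctrl.get_image("scene");
F=[]
for i in range(5):
    p=ctrl.get_image("scene");F.append(ctrl.read_state()["wrist_force"])
print(np.mean(F,0).round(2));save(p,"dial2.png",(250,140,360,260),5)
go((575,120,92),5.7)
E
```

```text
[-0.11 -0.28  0.03]
turn [ 0. -0. -0.] shift [ 0.01 -0.1   1.86]
turn [-0.    -0.     3.141] shift [ 0.01 -0.1   1.86]
t 5.0 tcp [576.  120.  110.6] rot [-2.109 -2.329 -0.   ] F [-0.18  0.18  0.34] gap 43.9 j [-0.31  0.76  0.05  1.77 -0.06  0.61 -0.13]
```

View pics/dial2.png

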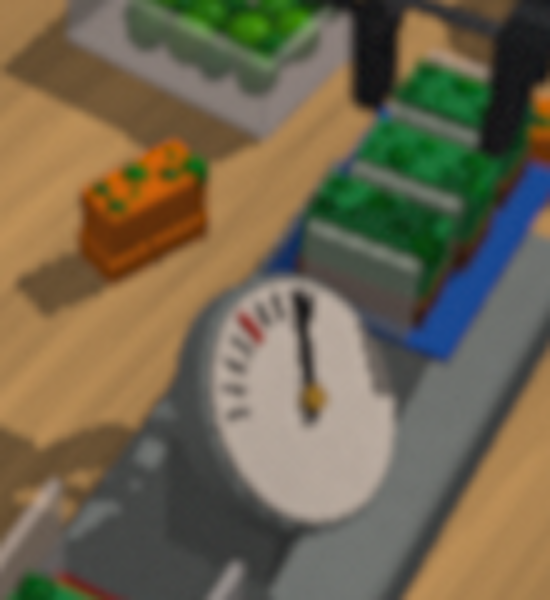

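The needle has not moved and the gap closed to 44 mm, so the fingers gripped nothing. I'll check where they actually are.

```bash
python3 - <<'E'
from h import *
p=ctrl.get_image("scene");C=cloud(p)
for u,v in [(323,152),(324,158),(352,160),(352,166),(354,150)]: print((u,v),C[v,u].round(0),p["image"][v,u])
st=ctrl.read_state();A=R.from_rotvec(st["tool_rot"]).as_matrix();print(A.round(2))
w=ctrl.get_image("wrist");T=np.array(w["tool_from_camera"]);print(T.round(2));
c=np.linalg.inv(T)@[0,0,0,1];print(c, w["mtx"]@(c[:3]/c[2]))
save(w,"w2.png",s=1.2)
print(depth(w,278,290,st),depth(w,278,240,st))
E
```

```text
(323, 152) [546. 109. 175.] [19 19 22]
(324, 158) [550. 109. 160.] [21 20 21]
(352, 160) [610. 115. 183.] [25 24 26]
(352, 166) [612. 115. 167.] [24 27 24]
(354, 150) [620.  91. 231.] [23 25 25]
[[-0.1  1.  -0. ]
 [ 1.   0.1  0. ]
 [ 0.  -0.  -1. ]]
[[  -0.     -0.96   -0.29   74.19]
 [   1.     -0.      0.      0.43]
 [  -0.     -0.29    0.96 -183.96]
 [   0.      0.      0.      1.  ]]
[ -0.53771427  17.47791045 197.58710125   1.        ] [276.78541021 235.76093062   1.        ]
[579.44834599  91.36689764 124.77945226] [576.062939   125.41508896 130.19977135]
```

View pics/w2.png

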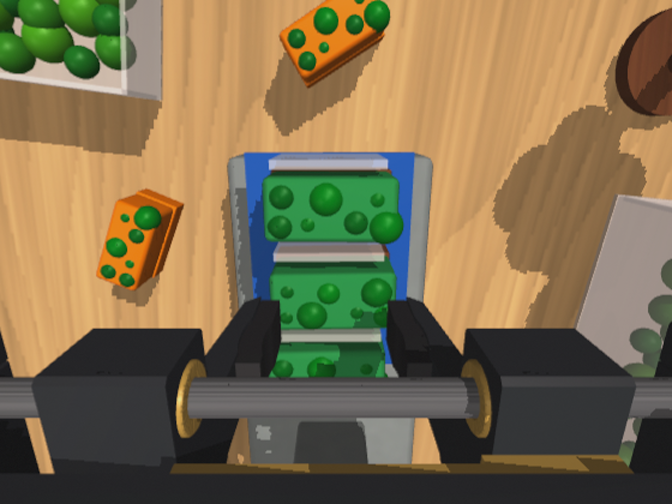

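```bash
python3 - <<'E'
from h import *
st=ctrl.read_state();w=ctrl.get_image("wrist");C=cloud(w,st);im=w["image"]
for u,v in [(225,254),(230,256),(231,262),(230,280),(215,300),(328,254),(330,262),(345,285),(330,300)]: print((u,v),C[v,u].round(0),im[v,u])
p=ctrl.get_image("scene");S=cloud(p)
for u in (322,325,350,353):
    print(u,[(v,S[v,u].round(0).astype(int).tolist(),int(p["image"][v,u].max())) for v in range(152,176,3)])
go((575,120,92),5.7)
E
```

```text
(225, 254) [551. 125. 153.] [36 33 34]
(230, 256) [553. 126. 155.] [35 33 33]
(231, 262) [554. 122. 154.] [27 26 27]
(230, 280) [555. 116. 160.] [29 28 27]
(215, 300) [553. 125. 192.] [35 34 35]
(328, 254) [599. 130. 153.] [35 34 34]
(330, 262) [599. 130. 161.] [36 34 35]
(345, 285) [602. 131. 182.] [35 34 33]
(330, 300) [600. 116. 170.] [27 26 26]
322 [(152, [545, 106, 176], 24), (155, [545, 108, 167], 24), (158, [546, 108, 159], 24), (161, [546, 109, 150], 91), (164, [480, 244, 2], 167), (167, [545, 115, 127], 107), (170, [551, 105, 129], 100), (173, [556, 96, 131], 112)]
325 [(152, [551, 109, 177], 21), (155, [552, 109, 170], 23), (158, [552, 110, 161], 20), (161, [553, 109, 153], 53), (164, [547, 123, 131], 103), (167, [553, 114, 132], 111), (170, [559, 104, 135], 102), (173, [561, 101, 129], 96)]
350 [(152, [613, 90, 223], 25), (155, [604, 115, 193], 24), (158, [605, 115, 185], 21), (161, [606, 114, 178], 23), (164, [608, 113, 172], 28), (167, [610, 112, 165], 23), (170, [611, 112, 158], 37), (173, [597, 150, 111], 71)]
353 [(152, [619, 90, 226], 25), (155, [611, 112, 199], 24), (158, [612, 113, 190], 28), (161, [613, 112, 184], 25), (164, [612, 119, 169], 28), (167, [601, 152, 129], 44), (170, [599, 160, 113], 59), (173, [599, 164, 101], 56)]
turn [ 0. -0. -0.] shift [ 0.01 -0.09  1.86]
turn [-0.    -0.     3.141] shift [ 0.01 -0.09  1.86]
t 5.2 tcp [575.9 120.  110.6] rot [-2.109 -2.329 -0.   ] F [0.46 0.42 0.06] gap 44.1 j [-0.31  0.76  0.05  1.77 -0.06  0.61 -0.13]
```

Both cameras put the fingertips at z≈152 while the reported TCP is 110.6. The true tips are therefore about 42 mm above the reported TCP, with x and y agreeing. I'll use that offset: open, then go down 60 mm.

Emit:
{"method": "jog_arm", "body": {"commands": [0,0,0,0,0,0,100,0,0,0,0,0,0,100,0,0,0,0,0,0,100,0,0,0,0,0,0,100,0,0,0,0,0,0,100,0,0,0,0,-0.05,1.0,100,0,0,0,0,-0.05,2.0,100]}}

```text
t: 5.9
tcp_pos: [575.4, 120.0, 90.0]
tool_rot: [2.109, 2.329, 0.0]
wrist_force: [-0.6, 0.2, 0.9]
finger_gap: 88.2
```

Emit:
{"method": "jog_arm", "body": {"commands": [0,0,0,0,0,1.5,100,0,0,0,0,0,3.0,100,0,0,0,0,0,4.0,100,0,0,0,0,0,4.0,100,0,0,0,0,0,4.0,40,0,0,0,0,0,4.0,40,0,0,0,0,0,4.0,40,0,0,0,0,0,4.0,40,0,0,0,0,0,4.0,40,0,0,0,0,0,4.0,40], "force": 25}}

```text
t: 6.9
tcp_pos: [575.8, 120.0, 50.9]
tool_rot: [2.108, 2.328, 0.001]
wrist_force: [0.2, 0.0, 0.7]
finger_gap: 59.9
```

Emit:
{"method": "jog_arm", "body": {"commands": [0,0,0,0,0,-0.3,40,0,0,0,0,0,-0.8,40,0,0,0,0,0,-1.4,40,0,0,0,0,0,-1.8,40,0,0,0,0,0,-1.8,40,0,0,0,0,0,-1.8,40,0,0,0,0,0,-1.8,40,0,0,0,0,0,-1.8,40,0,0,0,0,0,-1.8,40,0,0,0,0,0,-1.8,40]}}

```text
t: 7.9
tcp_pos: [575.4, 119.9, 68.5]
tool_rot: [-2.109, -2.329, 0.0]
wrist_force: [0.3, 0.1, -1.0]
finger_gap: 59.8
```

```bash
cat >> h.py <<'E'
def needle(p):
    "fit needle from darkest pixels about the pivot in the scene view; angle about red mark"
    C=cloud(p);g=p["image"].astype(int);piv=np.array([312.4,219.3])
    u,v=np.meshgrid(np.arange(560),np.arange(420));r=np.hypot((u-piv[0])*1.25,v-piv[1])
    m=(r>5)&(r<17)&(v<piv[1]+8)&(g.max(-1)<100)&(g[...,0]<g[...,1]+20)
    q=np.array([u[m],v[m]]).T
    if len(q)<3: return None
    return [(round(float(-dial(p,piv,x,(300.3,205.6))[0]),3)) for x in (q.mean(0),)],len(q)
E
python3 - <<'E'
from h import *
F=[]
for i in range(8):
    p=ctrl.get_image("scene");F.append(ctrl.read_state()["wrist_force"])
print(np.mean(F,0).round(2),needle(p));save(p,"dial3.png",(270,150,360,260),5)
go((575,120,51),5.7)
E
```

```text
[ 0.18  0.01 -1.87] ([0.34], 23)
turn [ 0. -0. -0.] shift [ 0.01 -0.04  1.76]
turn [-0.    -0.     3.141] shift [ 0.01 -0.04  1.76]
t 8.3 tcp [575.5 119.9  68.6] rot [-2.109 -2.329 -0.   ] F [ 0.15 -0.69 -2.45] gap 59.3 j [-0.31  0.82  0.04  1.79 -0.06  0.53 -0.12]
```

View pics/dial3.png

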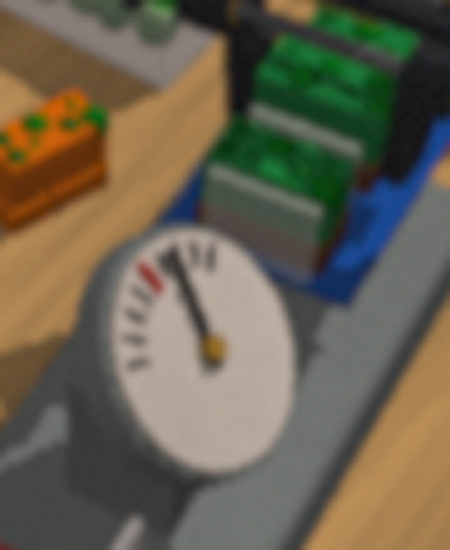

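```bash
python3 - <<'E'
from h import *
F=[]
for i in range(10):
    p=ctrl.get_image("scene");F.append(ctrl.read_state()["wrist_force"][2])
print(np.mean(F),np.std(F))
for q in [(152,277),(164,260),(172,250),(180,268),(193,252),(210,257),(148,295),(136,318),(132,342),(138,364)]:
    d=dial(p,(212.5/5+270,348/5+150),(q[0]/5+270,q[1]/5+150),(152/5+270,277/5+150));print(q,round(-d[0],3),d[3].round(1))
E
```

```text
-1.6647234535623063 0.7100794528383736
(152, 277) -0.0 37.8
(164, 260) 0.256 38.8
(172, 250) 0.409 40.3
(180, 268) 0.417 32.8
(193, 252) 0.679 37.3
(210, 257) 0.917 35.7
(148, 295) -0.199 35.9
(136, 318) -0.497 38.9
(132, 342) -0.735 40.7
(138, 364) -0.941 39.5
```

Both lift checks agree: the needle halved (0.82 to 0.41) and the wrist reads about 1.75 N, which is 180 g. The lane1 block is the one to move, so I'll raise it and carry it to the mat.

Emit:
{"method": "jog_arm", "body": {"commands": [0,0,0,0,0,-1,40,0,0,0,0,0,-3,40,0,0,0,0,0,-5,40,0,0,0,0,0,-7,40,0,0,0,0,0,-7.5,40,0,0,0,0,0,-7.5,40], "force": 35}}

```text
t: 9.4
tcp_pos: [576.0, 120.1, 144.6]
tool_rot: [2.108, 2.328, 0.003]
wrist_force: [0.0, 0.6, -1.5]
finger_gap: 59.7
```

```bash
python3 - <<'E'
from h import *
go((382,-266,144),5.7)
E
```

```text
turn [ 0.002 -0.    -0.   ] shift [-36.5  -23.12  -0.  ]
turn [-1.000e-03 -3.000e-03  3.141e+00] shift [-36.5  -23.12  -0.  ]
t 9.4 tcp [576.  120.1 144.6] rot [2.108 2.328 0.003] F [ 0.05  0.58 -1.52] gap 59.7 j [-0.32  0.71  0.06  1.75 -0.06  0.69 -0.13]
```

Emit:
{"method": "jog_arm", "body": {"commands": [0,0,0,-1.7,-1.1,0,40,0,0,0,-5,-3.2,0,40,0,0,0,-9,-5.7,0,40,0,0,0,-13,-8.2,0,40,0,0,0,-17,-10.8,0,40,0,0,0,-21,-13.3,0,40,0,0,0,-25,-15.8,0,40,0,0,0,-29,-18.4,0,40,0,0,0,-33,-20.9,0,40,0,0,0,-35.5,-22.5,0,40]}}

```text
t: 10.4
tcp_pos: [383.6, -258.7, 142.8]
tool_rot: [-2.113, -2.323, 0.003]
wrist_force: [0.4, 0.1, -2.6]
finger_gap: 60.0
```

Emit:
{"method": "jog_arm", "body": {"commands": [0,0,0,0,0,0,40,0,0,0,0,0,0,40,0,0,0,0,0,0,40]}}

```text
t: 10.7
tcp_pos: [387.1, -254.2, 143.2]
tool_rot: [-2.106, -2.33, -0.001]
wrist_force: [0.4, -0.8, -1.9]
finger_gap: 59.6
```

```bash
python3 - <<'E'
from h import *
st=ctrl.read_state();w=ctrl.get_image("wrist");save(w,"w3.png",s=1.2)
C=cloud(w,st);im=w["image"].astype(int)
b=(im[...,0]>im[...,2]*1.5)&(abs(C[...,0]-st["tcp_pos"][0])<60)&(abs(C[...,1]-st["tcp_pos"][1])<60)&(C[...,2]>150)
print(b.sum(), np.percentile(C[b][:,2],[2,50,98]).round() if b.any() else 0)
go((382,-266,-20),5.7)
E
```

```text
8611 [178. 267. 278.]
turn [-0.    -0.001  0.002] shift [-1.16 -0.65 16.32]
turn [ 2.000e-03 -0.000e+00 -3.139e+00] shift [-1.16 -0.65 16.32]
t 10.75 tcp [ 387.3 -254.   143.3] rot [-2.105e+00 -2.331e+00 -1.000e-03] F [ 0.25 -0.48 -2.1 ] gap 59.9 j [ 0.52  0.58 -0.06  2.1   0.07  0.46  0.51]
```

View pics/w3.png

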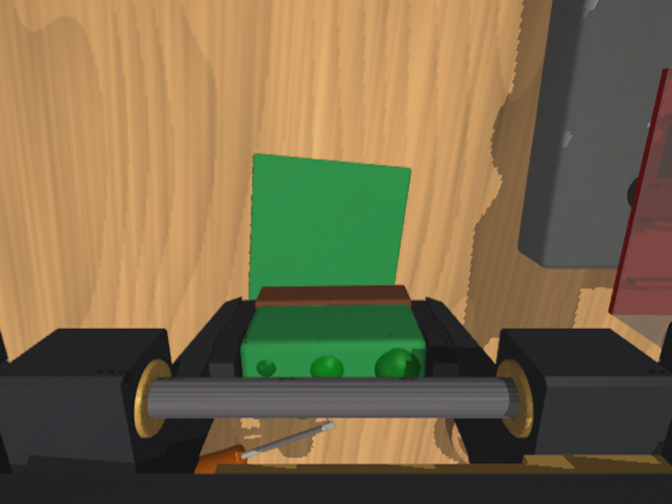

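Emit:
{"method": "jog_arm", "body": {"commands": [0,0,0,-1.15,-0.65,3,40,0,0,0,-1.15,-0.65,6.5,40,0,0,0,-1.15,-0.65,10,40,0,0,0,-1.15,-0.65,13,40,0,0,0,-1.15,-0.65,15,40,0,0,0,-1.15,-0.65,16,40,0,0,0,-1.15,-0.65,16,40,0,0,0,-1.15,-0.65,16,40]}}

```text
t: 11.55
tcp_pos: [381.9, -267.4, -15.9]
tool_rot: [2.107, 2.329, 0.001]
wrist_force: [-0.4, 0.2, -2.6]
finger_gap: 59.6
```

Emit:
{"method": "jog_arm", "body": {"commands": [0,0,0,0,0,0.2,40,0,0,0,0,0,0.4,40,0,0,0,0,0,0.4,40]}}

```text
t: 11.85
tcp_pos: [381.6, -267.9, -20.0]
tool_rot: [2.108, 2.328, 0.0]
wrist_force: [0.5, -0.2, -1.8]
finger_gap: 59.7
```

Emit:
{"method": "jog_arm", "body": {"commands": [0,0,0,0,0,0.1,40,0,0,0,0,0,0.2,40,0,0,0,0,0,0.2,40]}}

```text
t: 12.15
tcp_pos: [381.3, -267.7, -22.4]
tool_rot: [2.108, 2.329, 0.0]
wrist_force: [0.4, 0.3, -1.3]
finger_gap: 59.6
```

Emit:
{"method": "jog_arm", "body": {"commands": [0,0,0,0,0,0.1,40,0,0,0,0,0,0.2,40,0,0,0,0,0,0.2,40]}}

```text
t: 12.45
tcp_pos: [381.3, -267.7, -24.4]
tool_rot: [-2.108, -2.329, -0.0]
wrist_force: [0.2, -0.1, -1.8]
finger_gap: 59.4
```

Emit:
{"method": "jog_arm", "body": {"commands": [0,0,0,0,0,0.1,40,0,0,0,0,0,0.2,40,0,0,0,0,0,0.2,40]}}

```text
t: 12.75
tcp_pos: [381.3, -267.7, -26.4]
tool_rot: [-2.108, -2.329, -0.0]
wrist_force: [-0.6, -0.3, -1.3]
finger_gap: 59.9
```

Emit:
{"method": "jog_arm", "body": {"commands": [0,0,0,0,0,0.1,40,0,0,0,0,0,0.15,40,0,0,0,0,0,0.15,40]}}

```text
t: 13.05
tcp_pos: [381.2, -267.7, -27.9]
tool_rot: [-2.109, -2.329, 0.0]
wrist_force: [-0.0, -0.7, -1.5]
finger_gap: 59.6
```

Emit:
{"method": "jog_arm", "body": {"commands": [0,0,0,0,0,0.1,40,0,0,0,0,0,0.15,40,0,0,0,0,0,0.15,40]}}

```text
t: 13.35
tcp_pos: [381.4, -267.8, -28.5]
tool_rot: [2.108, 2.328, 0.0]
wrist_force: [-1.6, 0.4, 6.3]
finger_gap: 59.8
```

Emit:
{"method": "jog_arm", "body": {"commands": [0,0,0,0,0,0.1,40,0,0,0,0,0,0.15,40,0,0,0,0,0,0.15,40]}}

```text
t: 13.65
tcp_pos: [381.4, -267.8, -28.6]
tool_rot: [2.107, 2.327, 0.0]
wrist_force: [-2.9, 2.1, 26.4]
finger_gap: 60.0
```

```bash
python3 - <<'E'
from h import *
F=[]
for i in range(4):
    p=ctrl.get_image("scene");F.append(ctrl.read_state()["wrist_force"][2])
print(np.mean(F));save(p,"mat.png",(100,200,230,320),5)
go((382,-266,-20),5.7)
E
```

```text
25.888753679580418
turn [ 0.002  0.002 -0.   ] shift [ 0.17  0.08 -0.86]
turn [ 3.000e-03 -2.000e-03  3.141e+00] shift [ 0.17  0.08 -0.86]
t 13.85 tcp [ 381.4 -267.8  -28.6] rot [ 2.107  2.327 -0.   ] F [-1.42  2.54 25.91] gap 59.6 j [ 0.54  0.94 -0.04  2.18  0.95  0.04 -0.33]
```

View pics/mat.png

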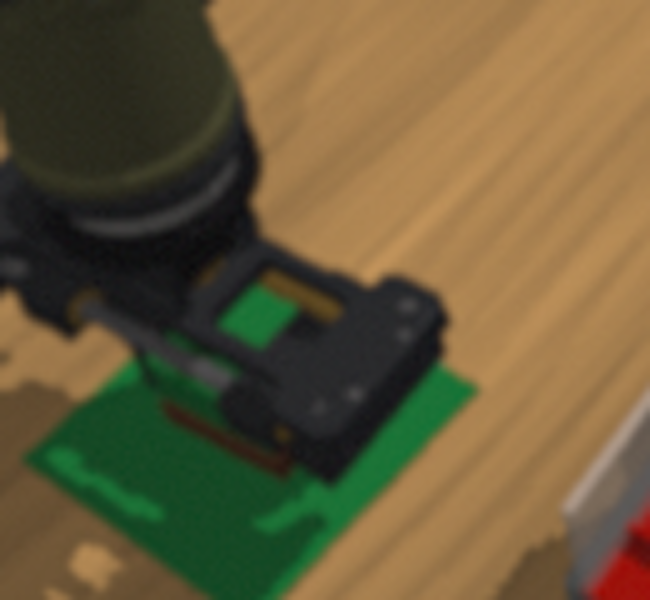

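Block is standing on the mat (contact at reported z −28.6). I'll ease off the pressure and open.

Emit:
{"method": "jog_arm", "body": {"commands": [0,0,0,0,0,-0.1,40,0,0,0,0,0,-0.2,40,0,0,0,0,0,-0.2,40]}}

```text
t: 14.15
tcp_pos: [381.4, -267.8, -28.5]
tool_rot: [2.109, 2.328, 0.0]
wrist_force: [-0.6, 0.4, 6.4]
finger_gap: 59.7
```

Emit:
{"method": "jog_arm", "body": {"commands": [0,0,0,0,0,0,70,0,0,0,0,0,0,75,0,0,0,0,0,0,85,0,0,0,0,0,0,100,0,0,0,0,0,0,100,0,0,0,0,0,-1,100,0,0,0,0,0,-4,100,0,0,0,0,0,-8,100,0,0,0,0,0,-10,100,0,0,0,0,0,-10,100]}}

```text
t: 15.15
tcp_pos: [382.5, -268.6, 73.3]
tool_rot: [2.107, 2.324, 0.003]
wrist_force: [0.7, -1.1, -0.0]
finger_gap: 88.0
```

```bash
python3 - <<'E'
from h import *
st=ctrl.read_state();w=ctrl.get_image("wrist")
C=cloud(w,st);im=w["image"].astype(int)
for lo in (30,42):
  g=(im[...,1]>im[...,0]*1.4)&(im[...,1]>im[...,2]*1.3)&(C[...,2]>lo)&(C[...,2]<70)
  P=C[g];print(g.sum(),cv2.minAreaRect(P[:,:2].astype(np.float32)),np.percentile(P[:,2],[5,50,95]).round(1))
m=(im[...,1]>im[...,0]*1.4)&(C[...,2]<12)&(C[...,2]>-5);print(m.sum(),C[m].min(0),C[m].max(0))
go((382,-266,72),95.7)
E
```

```text
3906 ((382.5613098144531, -269.9568786621094), (60.20609664916992, 29.023473739624023), 6.385427474975586) [36.9 49.9 52.9]
3547 ((382.55938720703125, -269.95526123046875), (60.21990966796875, 29.013561248779297), 6.33513879776001) [46.8 50.  53. ]
19447 [ 317.59228834 -332.87856372   -0.77407828] [ 447.06046578 -203.41448228    6.41546522]
turn [ 1.000e-03  3.000e-03 -1.572e+00] shift [ 0.23  0.04 -0.01]
turn [ 3.000e-03 -1.000e-03  1.569e+00] shift [ 0.23  0.04 -0.01]
t 15.2 tcp [ 381.8 -268.3   71.9] rot [2.109e+00 2.326e+00 1.000e-03] F [-1.26 -0.15 -0.33] gap 88.3 j [ 0.78  0.75 -0.43  2.14  0.79  0.41 -0.19]
```

Emit:
{"method": "jog_arm", "body": {"commands": [0,0,1.572,-0.05,0.02,0,100,0,0,1.572,-0.05,0.02,0,100,0,0,1.572,-0.05,0.02,0,100,0,0,1.572,-0.05,0.02,0,100,0,0,1.572,-0.05,0.02,0,100,0,0,1.572,-0.05,0.02,0,100,0,0,1.572,-0.05,0.02,0,100,0,0,1.572,-0.05,0.02,0,100,0,0,1.572,-0.05,0.02,0,100,0,0,1.572,-0.05,0.02,0,100]}}

```text
t: 16.2
tcp_pos: [380.7, -268.0, 69.8]
tool_rot: [-3.131, -0.257, 0.004]
wrist_force: [-0.3, 0.3, 0.1]
finger_gap: 88.2
```

Emit:
{"method": "jog_arm", "body": {"commands": [0,0,0,0,0,0,100,0,0,0,0,0,0,100,0,0,0,0,0,0,100]}}

```text
t: 16.5
tcp_pos: [381.2, -268.0, 70.6]
tool_rot: [-3.13, -0.271, 0.002]
wrist_force: [0.1, 0.2, -0.5]
finger_gap: 88.4
```

```bash
python3 - <<'E'
from h import *
go((382.3,-269.3,-22),96.2)
st=ctrl.read_state();w=ctrl.get_image("wrist")
C=cloud(w,st);im=w["image"].astype(int)
g=(im[...,1]>im[...,0]*1.4)&(im[...,1]>im[...,2]*1.3)&(C[...,2]>42)&(C[...,2]<70)
P=C[g];print(g.sum(),cv2.minAreaRect(P[:,:2].astype(np.float32)),np.percentile(P[:,2],[5,50,95]).round(1))
E
```

```text
turn [-1.000e-03 -1.000e-03 -3.077e+00] shift [0.09 0.15 9.26]
turn [-0.     0.001  0.064] shift [0.09 0.15 9.26]
t 16.5 tcp [ 381.2 -268.    70.6] rot [-3.13e+00 -2.71e-01  2.00e-03] F [ 0.05  0.21 -0.45] gap 88.4 j [ 0.57  0.73 -0.09  2.15  0.21  0.28 -1.1 ]
3553 ((382.6534118652344, -269.9408874511719), (60.54783630371094, 29.02337074279785), 6.38242769241333) [47.8 50.  53.1]
```

Emit:
{"method": "jog_arm", "body": {"commands": [0,0,0.066,0.1,0.15,3,100,0,0,0.066,0.1,0.15,6,100,0,0,0.066,0.1,0.15,8.5,100,0,0,0.066,0.1,0.15,9.2,100,0,0,0.066,0.1,0.15,9.2,100]}}

```text
t: 17.05
tcp_pos: [382.2, -269.1, -21.6]
tool_rot: [-3.136, -0.164, 0.002]
wrist_force: [0.0, 0.2, -0.9]
finger_gap: 88.3
```

Emit:
{"method": "jog_arm", "body": {"commands": [0,0,0,0,0,0,50,0,0,0,0,0,0,20,0,0,0,0,0,0,10,0,0,0,0,0,0,10,0,0,0,0,0,0,10,0,0,0,0,0,0,10,0,0,0,0,0,0,10]}}

```text
t: 17.75
tcp_pos: [382.8, -269.5, -20.9]
tool_rot: [-3.137, -0.163, -0.0]
wrist_force: [-0.3, 1.2, 1.0]
finger_gap: 34.0
```

```bash
python3 - <<'E'
from h import *
go((382.3,-269.3,-22),96.2)
E
```

```text
turn [-0.     0.     3.137] shift [-0.05 -0.02  0.11]
turn [-0.    -0.    -0.004] shift [-0.05 -0.02  0.11]
t 17.75 tcp [ 382.8 -269.5  -20.9] rot [-3.137 -0.163 -0.   ] F [-0.26  1.24  1.02] gap 34.0 j [ 0.52  0.92 -0.01  2.17  0.21  0.05 -1.16]
```

Emit:
{"method": "jog_arm", "body": {"commands": [0,0,0,0,0,0,10,0,0,0,0,0,0,10,0,0,0,0,0,0,10,0,0,0,0,0,0,10], "force": 35}}

```text
t: 18.15
tcp_pos: [382.8, -269.4, -20.9]
tool_rot: [-3.137, -0.163, -0.0]
wrist_force: [-0.9, 0.4, 0.3]
finger_gap: 29.5
```

Emit:
{"method": "jog_arm", "body": {"commands": [0,0,0,0,0,-0.5,10,0,0,0,0,0,-2,10,0,0,0,0,0,-4,10,0,0,0,0,0,-7,10,0,0,0,0,0,-11,10,0,0,0,0,0,-15,10,0,0,0,0,0,-18,10,0,0,0,0,0,-19,10,0,0,0,0,0,-19,10]}}

```text
t: 19.05
tcp_pos: [383.1, -269.8, 169.9]
tool_rot: [3.136, 0.163, 0.003]
wrist_force: [0.4, -0.1, -2.4]
finger_gap: 29.9
```

```bash
cat > bay.py <<'E'
from h import *
p=ctrl.get_image("top");C=cloud(p);im=p["image"].astype(int)
reg=(C[...,0]>520)&(C[...,0]<690)&(C[...,1]>-290)&(C[...,1]<-90)
r=(im[...,0]>im[...,1]*2.2)&(im[...,0]>im[...,2]*2.2)&reg&(C[...,2]>60)&(C[...,2]<112)
P=C[r];print("red",cv2.minAreaRect(P[:,:2].astype(np.float32)),np.percentile(P[:,2],[5,25,50,75,95]).round(1))
g=(im[...,1]>im[...,0]*1.4)&(im[...,1]>im[...,2]*1.3)&(C[...,2]>110)&(C[...,2]<160)&reg
P=C[g];print("bay0 block",cv2.minAreaRect(P[:,:2].astype(np.float32)),np.percentile(P[:,2],[10,50,90]).round(1))
print(needle(ctrl.get_image("scene")))
E
python3 bay.py; python3 - <<'E'
from h import *
go((607.7,-225.5,170),95.7)
E
```

```text
red ((611.00146484375, -196.06085205078125), (63.57843017578125, 149.90682983398438), 7.562692642211914) [ 90.8  92.3  93.4  94.7 100.9]
bay0 block ((601.5087890625, -165.76939392089844), (58.30913162231445, 28.669239044189453), 5.613890171051025) [134.9 139.3 142. ]
([0.334], 23)
turn [-3.000e-03 -2.000e-03 -3.137e+00] shift [22.91 -1.99 -0.25]
turn [-0.001  0.002  0.004] shift [22.91 -1.99 -0.25]
t 19.15 tcp [ 381.9 -269.   167.9] rot [-3.136e+00 -1.630e-01  3.000e-03] F [ 0.17  0.3  -1.04] gap 29.9 j [ 0.61  0.54 -0.15  2.06  0.15  0.55 -1.11]
```

```bash
python3 - <<'E'
from h import *
go((530,-220,170),95.7)
E
```

```text
turn [-3.000e-03 -2.000e-03 -3.137e+00] shift [15.24 -3.34 -0.23]
turn [-0.001  0.002  0.004] shift [15.24 -3.34 -0.23]
t 19.15 tcp [ 381.9 -269.   167.9] rot [-3.136e+00 -1.630e-01  3.000e-03] F [ 0.17  0.3  -1.04] gap 29.9 j [ 0.61  0.54 -0.15  2.06  0.15  0.55 -1.11]
```

Emit:
{"method": "jog_arm", "body": {"commands": [0,0,0,1,-0.2,0,10,0,0,0,4,-0.8,0,10,0,0,0,7,-1.5,0,10,0,0,0,10,-2.2,0,10,0,0,0,13,-2.9,0,10,0,0,0,15.2,-3.3,0,10,0,0,0,15.2,-3.3,0,10,0,0,0,15.2,-3.3,0,10]}}

```text
t: 19.95
tcp_pos: [530.1, -219.9, 167.3]
tool_rot: [-3.136, -0.165, 0.005]
wrist_force: [-0.1, -0.3, -2.3]
finger_gap: 29.6
```

```bash
python3 - <<'E'
from h import *
st=ctrl.read_state();w=ctrl.get_image("wrist");np.savez("w.npz",C=cloud(w,st),im=w["image"]);save(w,"w4.png",s=1.4)
C=cloud(w,st);im=w["image"].astype(int);print(np.round(st["tcp_pos"],1))
g=(im[...,1]>im[...,0]*1.4)&(im[...,1]>im[...,2]*1.3)&(C[...,2]>110)&(C[...,2]<150)&(C[...,0]>550)
P=C[g];print("b0",g.sum(),cv2.minAreaRect(P[:,:2].astype(np.float32)),np.percentile(P[:,2],[10,50,90]).round(1))
r=(im[...,0]>im[...,1]*2.2)&(C[...,2]>75)&(C[...,2]<110)
P=C[r];print("red",r.sum(),cv2.minAreaRect(P[:,:2].astype(np.float32)))
# profile across (v) of red height, in tray frame about bay0 block
a=np.radians(5.8);ex=np.array([np.cos(a),np.sin(a)]);ey=np.array([np.sin(a),-np.cos(a)])
d=P[:,:2]-[601.7,-165.8];X=d@ex;Y=d@ey
for k in range(-40,105,4):
    m=(Y>=k)&(Y<k+4)&(abs(X)<25)
    if m.sum()>5: print(k,m.sum(),P[m,2].mean().round(1),end=' | ')
print();print("X range of floor",np.percentile(X,[1,99]))
E
```

```text
[ 530.1 -219.9  167.3]
b0 4724 ((601.815673828125, -170.1950225830078), (58.77558135986328, 28.67188262939453), 6.360123634338379) [137.  139.5 142. ]
red 14102 ((606.4136352539062, -199.37057495117188), (70.53498077392578, 150.22454833984375), 5.622425556182861)
-40 362 93.3 | -36 368 93.3 | -32 358 93.4 | -28 369 93.3 | -24 126 93.4 | 16 146 93.3 | 20 295 98.9 | 24 435 95.5 | 28 373 93.2 | 32 357 93.3 | 36 389 93.2 | 40 350 96.5 | 44 348 96.5 | 48 379 93.2 | 52 365 93.2 | 56 367 93.2 | 60 360 93.2 | 64 359 93.1 | 68 363 93.2 | 72 362 93.2 | 76 366 93.2 | 80 477 97.5 | 84 259 95.7 | 88 365 93.1 | 92 363 93.1 | 96 359 93.1 | 100 359 93.1 | 104 371 93.2 | 
X range of floor [-33.2171505   35.79191492]
```

View pics/w4.png

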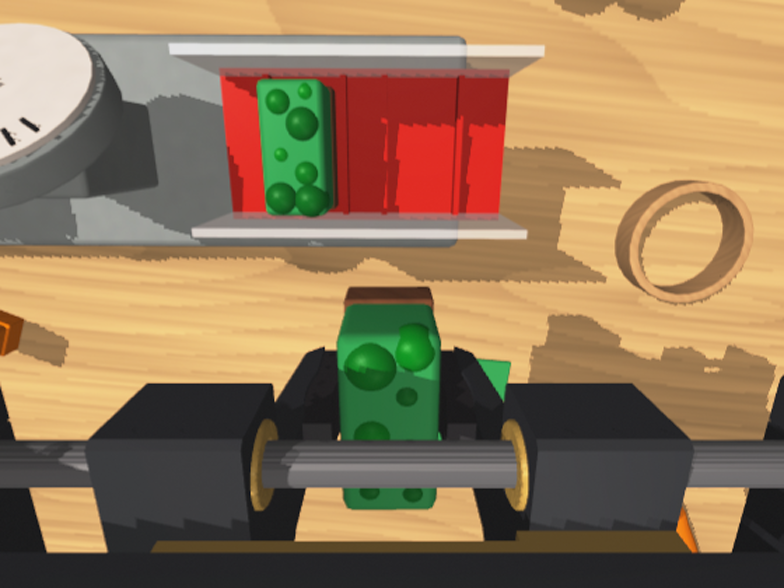

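```bash
python3 - <<'E'
from h import *
d=np.load("w.npz");C=d["C"];im=d["im"].astype(int)
a=np.radians(5.8);ex=np.array([np.cos(a),np.sin(a)]);ey=np.array([np.sin(a),-np.cos(a)])
o=np.array([530.1,-219.9])
g=(im[...,1]>im[...,0]*1.4)&(im[...,1]>im[...,2]*1.3)&(C[...,2]>225)&(C[...,2]<260)&(abs(C[...,0]-530)<45)&(abs(C[...,1]+220)<30)
P=C[g];X=(P[:,:2]-o)@ex;Y=(P[:,:2]-o)@ey
print("held",len(P),np.percentile(P[:,2],[5,50,95]).round(1),"X",X.min(),X.max(),"Y",np.percentile(Y,[.5,2,98,99.5]),cv2.minAreaRect(P[:,:2].astype(np.float32)))
t=P[:,2]>np.percentile(P[:,2],30);print("Y top",np.percentile(Y[t],[1,99]))
f=(im[...,0]>im[...,1]*1.5)&(C[...,2]>175)&(C[...,2]<235)&(abs(C[...,0]-545)<45)&(abs(C[...,1]+220)<30);F=C[f]
if len(F): print("foot",len(F),np.percentile(F[:,2],[2,98]).round(1),"X",np.percentile((F[:,:2]-o)@ex,[2,98]),"Y",np.percentile((F[:,:2]-o)@ey,[1,99]))
r=(im[...,0]>im[...,1]*2.2)&(C[...,2]>75)&(C[...,2]<110);Q=C[r];X=(Q[:,:2]-o)@ex;Y=(Q[:,:2]-o)@ey
for k in range(-24,38):
    m=(Y>=k)&(Y<k+1)&(abs(X-75)<25)
    if m.sum()>5 and Q[m,2].mean()>94: print(k,m.sum(),Q[m,2].mean().round(1),end=' | ')
fl=abs(Q[:,2]-93.2)<2; m=fl&(Y>-10)&(Y<22);print("\nfloor X",np.percentile(X[m],[.5,2,98,99.5]))
wl=(im.max(-1)-im.min(-1)<40)&(C[...,2]>143)&(C[...,2]<156)&(C[...,0]>560)&(C[...,0]<680);W=C[wl];X=(W[:,:2]-o)@ex;Y=(W[:,:2]-o)@ey
h=np.histogram(X[(abs(Y-5)<40)],bins=np.arange(20,120,2));print([(int(b),int(n)) for n,b in zip(*h) if n>10],np.median(W[:,2]) if len(W) else 0)
E
```

```text
held 7131 [230.9 238.1 240.9] X -29.419678395270722 30.390628547449843 Y [-13.07153326 -12.37790031  14.82532355  16.63203236] ((531.4507446289062, -228.29945373535156), (59.79305648803711, 45.719276428222656), 5.877414226531982)
Y top [-11.80681973  13.91278343]
foot 628 [194.6 208.6] X [27.79969248 29.40741899] Y [-13.26971915  15.21460307]
-24 96 101.1 | -23 97 101.3 | -22 160 96.2 | -4 71 101.3 | -3 142 101.2 | -2 71 101.1 | 35 193 98.3 | 36 95 101.0 | 37 97 101.1 | 
floor X [ 43.36546022  44.79783886 111.79217966 112.64551361]
[(38, 206), (40, 423), (42, 346), (112, 584), (114, 571), (116, 195)] 149.07431208645153
```

The bay is clear in the wrist view. Its ribs, walls and floor (z≈93) match the stated sizes, and the held block is upright. It needs to move +7.75 cm along tool x and +1.6 cm along tool y.

Emit:
{"method": "jog_arm", "body": {"commands": [0,0,0,2,0.4,0,10,0,0,0,4.5,0.9,0,10,0,0,0,7,1.4,0,10,0,0,0,7.75,1.6,0,10,0,0,0,7.75,1.6,1,10,0,0,0,7.75,1.6,3,10,0,0,0,7.75,1.6,3.5,10,0,0,0,7.75,1.6,3.5,10]}}

```text
t: 20.8
tcp_pos: [606.7, -228.8, 132.6]
tool_rot: [-3.136, -0.162, 0.007]
wrist_force: [0.4, 0.2, -1.3]
finger_gap: 30.1
```

```bash
python3 - <<'E'
from h import *
a=np.radians(5.8);o=np.array([530.1,-219.9])
t=o+77.7*np.array([np.cos(a),np.sin(a)])+15.9*np.array([np.sin(a),-np.cos(a)]);print(t)
st=ctrl.read_state();w=ctrl.get_image("wrist");C=cloud(w,st);im=w["image"].astype(int)
ex=np.array([np.cos(a),np.sin(a)]);ey=np.array([np.sin(a),-np.cos(a)]);o=np.array(st["tcp_pos"][:2])
r=(im[...,0]>im[...,1]*2.2)&(C[...,2]>75)&(C[...,2]<110);Q=C[r]
if len(Q):
    Y=(Q[:,:2]-o)@ey;X=(Q[:,:2]-o)@ex
    print("vis X",X.min(),X.max());print([(k,Q[(Y>=k)&(Y<k+1),2].mean().round(1)) for k in range(-45,30) if ((Y>=k)&(Y<k+1)).sum()>5 and Q[(Y>=k)&(Y<k+1),2].mean()>95])
go((*t,80),96)
E
```

```text
[ 609.0090262  -227.86652898]
vis X -32.612988083010585 26.263433991434514
[(-42, np.float64(100.7)), (-41, np.float64(101.2)), (-40, np.float64(101.1)), (-39, np.float64(97.9)), (-21, np.float64(101.0)), (-20, np.float64(101.4)), (-19, np.float64(101.0)), (-18, np.float64(98.1)), (18, np.float64(96.0)), (19, np.float64(101.0)), (20, np.float64(101.2)), (21, np.float64(101.1))]
turn [3.00e-03 1.00e-03 3.14e+00] shift [ 0.13 -0.1   5.37]
turn [-0.001  0.002 -0.001] shift [ 0.13 -0.1   5.37]
t 20.85 tcp [ 607.9 -229.   133.7] rot [-3.137e+00 -1.620e-01  3.000e-03] F [ 0.3   0.91 -1.56] gap 29.7 j [ 0.35  0.8  -0.12  1.55  0.12  0.8  -1.28]
```

Emit:
{"method": "jog_arm", "body": {"commands": [0,0,0,0.12,-0.09,0.5,10,0,0,0,0.12,-0.09,2,10,0,0,0,0.12,-0.09,3.5,10,0,0,0,0.12,-0.09,4.7,10,0,0,0,0.12,-0.09,5.3,10,0,0,0,0.12,-0.09,5.3,10,0,0,0,0.12,-0.09,5.3,10]}}

```text
t: 21.55
tcp_pos: [610.6, -227.8, 81.1]
tool_rot: [-3.137, -0.163, -0.0]
wrist_force: [0.8, -0.8, -2.0]
finger_gap: 29.8
```

Emit:
{"method": "jog_arm", "body": {"commands": [0,0,0,0,0,0.2,10,0,0,0,0,0,0.4,10,0,0,0,0,0,0.6,10,0,0,0,0,0,0.7,10,0,0,0,0,0,0.7,10]}}

```text
t: 22.05
tcp_pos: [610.2, -227.7, 73.9]
tool_rot: [-3.137, -0.163, 0.0]
wrist_force: [0.0, 0.8, -1.3]
finger_gap: 29.6
```

```bash
python3 - <<'E'
from h import *
F=[]
for i in range(4):
    p=ctrl.get_image("scene");F.append(ctrl.read_state()["wrist_force"])
print(np.mean(F,0).round(2),needle(p))
go((609,-227.9,66),96)
E
```

```text
[ 0.17 -0.33 -2.02] ([0.354], 20)
turn [-0.    -0.     3.141] shift [-0.15 -0.    0.82]
turn [ 0.    -0.    -0.001] shift [-0.15 -0.    0.82]
t 22.25 tcp [ 610.5 -227.8   74.2] rot [-3.137 -0.163 -0.   ] F [-0.65 -0.58 -2.05] gap 29.5 j [ 0.35  0.88 -0.11  1.58  0.13  0.69 -1.3 ]
```

Emit:
{"method": "jog_arm", "body": {"commands": [0,0,0,-0.12,0,0.15,10,0,0,0,-0.12,0,0.3,10,0,0,0,-0.12,0,0.45,10,0,0,0,-0.12,0,0.6,10,0,0,0,-0.12,0,0.7,10,0,0,0,-0.12,0,0.8,10,0,0,0,-0.12,0,0.8,10,0,0,0,-0.12,0,0.8,10,0,0,0,-0.12,0,0.8,10]}}

```text
t: 23.15
tcp_pos: [609.2, -227.9, 66.2]
tool_rot: [-3.137, -0.163, -0.0]
wrist_force: [-0.8, 1.3, -1.6]
finger_gap: 29.5
```

```bash
cat > chk.py <<'E'
from h import *
F=[]
for i in range(4):
    p=ctrl.get_image("scene");F.append(ctrl.read_state()["wrist_force"])
print(np.mean(F,0).round(2),needle(p))
go((609,-227.9,66),96)
E
python3 chk.py
```

```text
[-0.98 -0.06 -0.41] ([0.068], 22)
turn [0.    0.    3.141] shift [-0.02  0.01  0.01]
turn [-0.     0.    -0.001] shift [-0.02  0.01  0.01]
t 23.35 tcp [ 609.2 -227.8   66.1] rot [-3.137 -0.163  0.   ] F [-1.32 -0.24  0.15] gap 29.8 j [ 0.35  0.89 -0.11  1.59  0.14  0.67 -1.3 ]
```

Emit:
{"method": "jog_arm", "body": {"commands": [0,0,0,0,0,0.05,10,0,0,0,0,0,0.05,10,0,0,0,0,0,0.05,34,0,0,0,0,0,0.05,36,0,0,0,0,0,0.05,40,0,0,0,0,0,0.05,45,0,0,0,0,0,0.05,45]}}

```text
t: 24.05
tcp_pos: [609.4, -227.9, 65.7]
tool_rot: [3.137, 0.163, 0.001]
wrist_force: [-0.2, -0.0, -0.0]
finger_gap: 39.9
```

Emit:
{"method": "jog_arm", "body": {"commands": [0,0,0,0,0,0,45,0,0,0,0,0,-0.5,45,0,0,0,0,0,-2,45,0,0,0,0,0,-4,45,0,0,0,0,0,-7,45,0,0,0,0,0,-11,45,0,0,0,-4,0,-12,45,0,0,0,-8,0,-12,45,0,0,0,-8,0,-12,45,0,0,0,-8,0,-12,45]}}

```text
t: 25.05
tcp_pos: [529.5, -236.7, 187.1]
tool_rot: [3.137, 0.161, 0.002]
wrist_force: [0.7, 1.3, 0.1]
finger_gap: 39.5
```

```bash
python3 chk.py; python3 - <<'E'
from h import *
st=ctrl.read_state();w=ctrl.get_image("wrist");C=cloud(w,st);im=w["image"].astype(int)
g=(im[...,1]>im[...,0]*1.4)&(im[...,1]>im[...,2]*1.3)&(C[...,2]>110)&(C[...,2]<160)&(C[...,0]>540)
n,l,s,c=cv2.connectedComponentsWithStats(g.astype(np.uint8))
for i in range(1,n):
    if s[i,4]>300: P=C[l==i];print(s[i,4],cv2.minAreaRect(P[:,:2].astype(np.float32)),np.percentile(P[:,2],[10,50,90]).round(1))
p=ctrl.get_image("top");C=cloud(p);im=p["image"].astype(int)
g=(im[...,1]>im[...,0]*1.4)&(im[...,1]>im[...,2]*1.3)&(C[...,2]>95)&(C[...,2]<170)&(C[...,0]>500)&(C[...,0]<680)
n,l,s,c=cv2.connectedComponentsWithStats(g.astype(np.uint8))
for i in range(1,n):
    if s[i,4]>60: P=C[l==i];print("top",cv2.minAreaRect(P[:,:2].astype(np.float32)),np.percentile(P[:,2],[10,50,90]).round(1))
a=np.vstack([w["image"][60:320],cv2.resize(ctrl.get_image("scene")["image"][140:360,190:400],(560,587))])
cv2.imwrite("pics/fin.png",cv2.resize(a,None,fx=.7,fy=.7)[:,:,::-1])
E
```

```text
[ 0.47  0.17 -0.15] ([-0.029], 21)
turn [ 3.000e-03  0.000e+00 -3.141e+00] shift [ 7.79  0.03 12.  ]
turn [ 0.    -0.002  0.   ] shift [ 7.79  0.03 12.  ]
t 25.25 tcp [ 531.3 -235.7  185.8] rot [-3.137e+00 -1.650e-01 -3.000e-03] F [-0.04  0.41 -0.06] gap 39.6 j [ 0.42  0.65 -0.14  1.72  0.12  0.78 -1.24]
3584 ((608.8433837890625, -228.49232482910156), (58.80855941772461, 28.541257858276367), 7.025584697723389) [134.9 136.2 138.5]
4031 ((601.9679565429688, -170.1077117919922), (58.47547912597656, 28.969423294067383), 6.454489707946777) [131.1 136.3 138.8]
top ((620.8298950195312, -223.64239501953125), (45.28641891479492, 27.824243545532227), 5.917675495147705) [127.2 135.9 138.5]
top ((601.0394287109375, -164.7672119140625), (58.06928253173828, 28.726093292236328), 3.094332456588745) [131.5 136.2 139.2]
top ((575.5535278320312, 78.84720611572266), (58.069637298583984, 28.129899978637695), 7.472792625427246) [132.9 136.2 138.7]
top ((570.336669921875, 163.93716430664062), (58.648704528808594, 32.50357437133789), 5.357476711273193) [132.5 135.9 138.8]
```

View pics/fin.png

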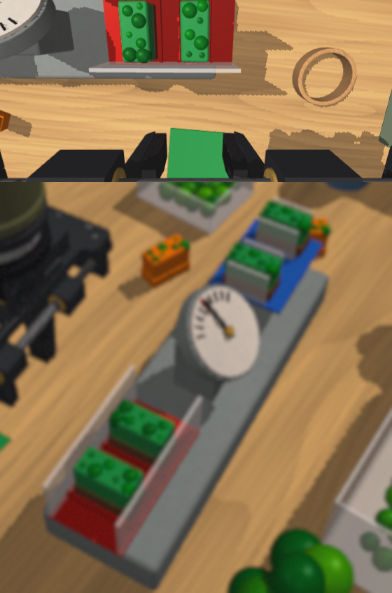

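The needle is on the red mark and all four block tops read z≈136, so the trays are level. Handing in.

```bash
python3 -c "
from plant import ctrl
print(ctrl.job_done())"
```

```text
the job is handed in; nothing more can be done
None
```

I moved the middle-lane block, which weighs about 180 g, to the red tray's outer bay, and the balance now settles level. The job is handed in; no verdict is given.

**Choosing the block:** I lifted only this one. The needle halved, from about 0.82 to 0.41, and the wrist read about 1.75 N, so this was the block to move. I set it down on the green mat, let go, took it again by its long sides and lowered it into the bay.

**Last checks:**
- **Needle:** it reads about −0.03 rad, on the red mark in the picture.
- **Heights:** all four block tops sit at z ≈ 136 mm, so the trays are level.
- **Moved block:** it is roughly centred in the bay, upright and lengthwise.
- **Arm:** clear of everything at about 25 s of the 72 s allowed.
- **Leaf box:** the arm kept well away from it; I did not measure it again at the end.

**What failed or disagreed:**
- **First grasp:** it closed on air, because the fingertips are really about 42 mm above the reported TCP. I corrected for that offset from then on.
- **Absolute needle readings:** from the picture they came out about 10 % above the stated 0.12 rad per 60 g. I relied on the halving and the measured weight instead.
- **Cameras:** the wrist and top cameras differed by about 4 mm at the red tray. I placed the block by the wrist camera.
- **Mat set-down:** the block was pressed on the mat with about 26 N before I eased off.

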